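# Turn a tile over against the edge of a ware board

## Robot

A 6-joint arm with a two-finger parallel gripper is mounted at the origin on the work surface; the furniture and walls round the work are solid. World frame = base frame: x ahead of the robot, y to its left, z up, the work surface at z = 0. Lengths are in m, angles in rad, forces in N, time in s.
With the tool pointing down it reaches from about 0.2 to 0.875 m from the base axis. Payload 3.4 kg.
Tool frame: the origin (TCP) lies between the finger pads; the fingertips stand 25 mm ahead of it and the grasp point (between the pads) lies 6 mm ahead of it (r.nose_length is the z of the fingertips in the tool frame, in m); z points along the fingers, x is the direction in which the jaws open and shut, and the axes are right-handed (so a half turn about z gives the same grasp; the last joint's range is limited). The gripper opens to 94 mm and grips with 3 to 60 N. Pads are 16 mm wide; open, the fingers measure 119 mm over their backs; the gripper's body (75 mm by 177 mm) begins 78 mm behind the grasp point.
Start: joints at [1.072, 0.276, 1.505, -0, 1.361, -0.121], TCP at [0.212, 0.534, 0.23] pointing down, gripper open.
Joint ranges: [-2.89, 2.89], [-0.75, 2.08], [0.22, 2.7], [-1.18, 4.32], [0.11, 2.71], [-2.7, 2.7]. Speed limits (rad/s): [2.57, 2.57, 3.14, 3.14, 3.14, 3.14].

## Interface

Orientations are given as a unit quaternion [w, x, y, z].
In Python, from plant import r, gripper_to, inverse_kinematics, vision, models, telemetry gives the robot as it stands. Calls block until the motion is done:
- r.move_to(position, orientation): joint-space move of the TCP to a pose.
- r.move_l(position, rot=None, vel=0.15, guard=None): straight line of the TCP; rot=None keeps the orientation; vel is the mean speed in m/s. With guard (N) it stops when the force on the tool has changed by that much, and returns True; else False.
- r.movej(angles): joint-space move.
- gripper_to(opening, f_grip=None): finger opening in m; f_grip is the grip in N (None keeps the last); returns when the fingers have stopped.
- r.hold(seconds).
- inverse_kinematics(position, orientation): joint angles nearest the present ones, or None.
- vision.snapshot(name): name is "side" or "top" or "wrist"; returns the picture (384x512x3 uint8, red, green, blue); there is no depth.
- vision.get_calibration(name): a dict with "fx", "fy", "cx", "cy" (pixels), "position" and "orientation" of the camera in the world. Camera axes: x right, y down, z forward; pixel columns grow to the right and rows downward; lengths in m; the calibration is good to about 2 mm. A picture is of the moment at which its call begins: read the wrist's pose just before it. get_calibration takes no time and is no camera call; for the wrist camera it gives the pose at the moment of the call.
A pose or a line that the arm cannot do raises r.PlanningError and nothing moves.
- r.sign_off(): hands the job in, once; it reports no verdict.
Trained networks look in the newest picture that a camera, given by its name, has taken for a name from the list of things; names that differ only in an ending like _2 or _b are one class to them, and where a whole thing is asked for, a point or a joint stands for the part that bears it (a point fixed in the world has none). Each returns a list of dicts, best first, with "score" (0 to 1); they miss things now and then, are a little off and sometimes report something else, mostly with a low value. They report only what shows in the picture. A call takes as long as a camera call. They do not tell look-alikes from the thing itself.
- models.boxes_of(thing, camera): "at" ([x, y, z] in m, in world coordinates, good to about 4 mm: the middle of the surface that is visible of it).
- models.regions_of(thing, camera): "pixels" (384x512 bool, what is visible of it).
- models.mark_of(thing, camera): "at" ([x, y, z] in m, in world coordinates, good to about 4 mm: a listed point, or the origin of a listed thing).
Readings, each from a call of its own:
- telemetry.current_t(): time.
- telemetry.current_joints(): joint angles.
- telemetry.current_dq(): joint speeds.
- telemetry.current_joint_efforts(): joint torques, N m.
- telemetry.current_ee_pos(): TCP position.
- telemetry.current_tool_rot(): TCP orientation.
- telemetry.current_wrist_force(): force on the tool from outside, world axes, zero at the start.
- telemetry.current_torque(): the same for the moment, N m.
- telemetry.current_opening(): finger opening in m.
Only numpy, scipy, OpenCV 4.12 (cv2) and the standard library are available. Lean on these libraries where they do the work, as an engineer would, in place of code of your own. Each camera call takes 0.05 s, during which the arm holds its last target.

## Task

The square tile lying on the table in front of the plywood ware board has dried on its face; now its ribbed back must dry. Without picking it up, push the tile with the fingertips flat against the near edge of the board, keep pushing its near edge in and up so that it tips up on end there, and push it over so that it ends lying flat on the board, smooth face down and ribbed back up, like the tile that was already turned. Do not disturb that other tile, the stamp, the jar or the cutter.

Things in the scene. Friction and masses are not known exactly. Their poses are not given: they have to be found in the camera images.
- tile: the tile to turn over: 100 x 100 x 12 mm, about 0.2 kg, smooth pale face, ribbed terracotta back. Origin at its centre (half its thickness up); x, y along its sides, z out of the smooth face: up at the start, down when turned over. It starts flat on the table, its own +x side towards the board, within 0.25 rad of square to it and some 20 to 60 mm clear of its near edge
- tile_near (a point): middle of the tile's own -x side (away from the board at the start), half-way through its thickness. With the tile pressed against the board by some 5 to 10 N, a fingertip's friction is enough to drag this side upward as it pushes
- tile_far (a point): middle of the tile's own +x side (the side next to the board at the start), half-way through its thickness
- tile_left (a point): middle of the tile's own +y side, half-way through its thickness
- tile_right (a point): middle of the tile's own -y side, half-way through its thickness
- ware_board: plywood ware board, fixed to the table, 220 mm deep (x), 300 mm wide (y), 15 mm thick, with upright sides. Origin on the table under the middle of its near edge (the long edge facing the robot); x points away from the robot across the board, y along the near edge, z up: the top is at z = 15 mm and reaches from x = 0 to 220 mm
- turned_tile: a second such tile, already turned over, lying on the far part of the board with its ribbed back up; loose, not to be disturbed. Origin at its centre
- stamp: terracotta-coloured round stamp, 26 mm wide, 56 mm tall, standing on the far part of the board; not to be disturbed. Origin at the centre of its underside
- jar: white glaze jar with a black lid, 50 mm wide, 62 mm tall, standing on the table to the left; not to be disturbed. Origin at the centre of its underside
- cutter: round metal cutter ring, 65 mm wide, 31 mm tall, standing on the table to the right; not to be disturbed. Origin at the centre of its underside
Things that resemble listed ones, but are neither listed nor needed, are in the scene too. What is shaped like the tile but blue or pink is not meant.

How it is judged:
By the outcome, as a careful person would: the job done as asked, in the order asked, and still so for the second after the job is handed in, with the robot touching nothing.
It also fails if it takes over 58 s, if anything falls off the work surface, if the arm or the gripper's body presses on something with over 40 N, if the wrist force passes 120 N, or if a joint passes its speed limit or range.

## Working session

There is one attempt and no reset: what is moved stays moved. The work goes in short steps, each a Python script; the robot and the scene stay as the last script left them, time stands still between calls to the robot, and variables do not carry over. Pictures are saved under pics/ and viewed, and the job is handed in when it is done.

```bash
ls; mkdir -p pics; python3 - <<'E'
from plant import r, vision, telemetry
import cv2
for n in ["side","top"]:
    im=vision.snapshot(n); cv2.imwrite(f"pics/a_{n}.png",im[:,:,::-1]); print(n,vision.get_calibration(n))
print(telemetry.current_t(), telemetry.current_tool_rot(), r.nose_length)
E
```

```text
pics
side {'fx': 482.0767636580636, 'fy': 482.0767636580636, 'cx': 256.85609258793846, 'cy': 195.60475112003144, 'position': array([ 0.40790004, -1.33331076,  0.81425573]), 'orientation': array([-0.49663211,  0.86689197, -0.03514287,  0.02489663])}
top {'fx': 441.129942921344, 'fy': 441.129942921344, 'cx': 255.3030163568232, 'cy': 189.12622794714818, 'position': array([ 0.28482671, -0.05572586,  1.4864267 ]), 'orientation': array([ 0.05474887, -0.70056363,  0.70892262, -0.06034797])}
0.1 [ 3.54312805e-04  8.27302807e-01  5.61755654e-01 -7.24340519e-04] 0.025
```

View pics/a_side.png

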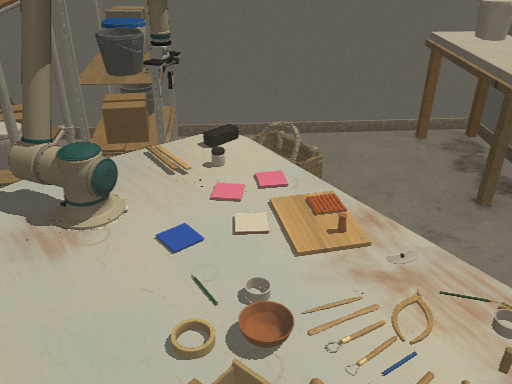

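View pics/a_top.png

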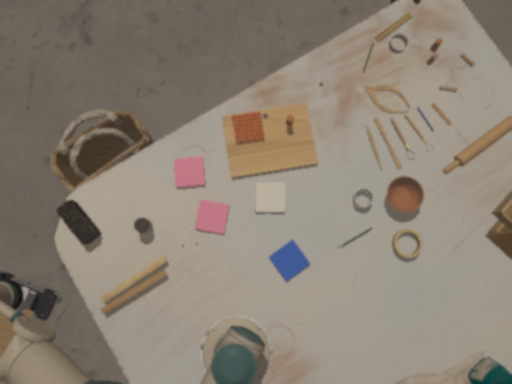

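The tile candidates in the top view are the pale one at (270,197), the pink ones at (190,172) and (212,217), and the blue one at (290,260). The pale one fits: it lies in front of the board, and blue and pink are excluded. For the cutter, the ring at (362,200) fits rather than the one at (398,42). I'll measure and crop to confirm.

```bash
cat > h.py <<'E'
import numpy as np, cv2
from scipy.spatial.transform import Rotation as R
from plant import r, gripper_to, inverse_kinematics, vision, models, telemetry
def Rq(q): return R.from_quat([q[1],q[2],q[3],q[0]])
def back(name,uv,z,cal=None):
    c=cal or vision.get_calibration(name); uv=np.atleast_2d(uv).astype(float)
    d=np.c_[(uv[:,0]-c["cx"])/c["fx"],(uv[:,1]-c["cy"])/c["fy"],np.ones(len(uv))]
    d=Rq(c["orientation"]).apply(d); p=np.array(c["position"])
    return p+d*((z-p[2])/d[:,2])[:,None]
def proj(name,P,cal=None):
    c=cal or vision.get_calibration(name); q=Rq(c["orientation"]).inv().apply(np.atleast_2d(P)-c["position"])
    return np.c_[q[:,0]/q[:,2]*c["fx"]+c["cx"],q[:,1]/q[:,2]*c["fy"]+c["cy"]]
E
python3 - <<'E'
from h import *
np.set_printoptions(precision=4,suppress=True)
ims={n:vision.snapshot(n) for n in("top","side")}
for n in ims:
    for t in ["tile","ware_board","turned_tile","stamp","jar","cutter"]:
        print(n,t,[(np.array(d["at"]),round(d["score"],2)) for d in models.mark_of(t,n)][:4])
    for t,z in [("tile",.012),("ware_board",.015)]:
        for d in models.regions_of(t,n)[:3]:
            m=d["pixels"].astype(np.uint8)
            c=max(cv2.findContours(m,0,2)[0],key=cv2.contourArea)
            b=cv2.boxPoints(cv2.minAreaRect(c))
            if n=="side": b=cv2.approxPolyDP(cv2.convexHull(c),5,True)[:,0]
            print(n,t,round(d["score"],2),m.sum(),back(n,b,z)[:,:2].tolist() if 0 else back(n,b,z)[:,:2].round(4).tolist())
c=ims["top"][90:250,170:390]; cv2.imwrite("pics/b_crop.png",cv2.resize(c,None,fx=3.5,fy=3.5,interpolation=cv2.INTER_CUBIC)[:,:,::-1])
print(telemetry.current_t())
E
```

```text
top tile [(array([ 0.5037, -0.1188,  0.0063]), 0.98), (array([ 0.2895, -0.1769,  0.0051]), 0.94), (array([0.4373, 0.0795, 0.0047]), 0.8), (array([0.594 , 0.1558, 0.0108]), 0.67)]
top ware_board [(array([ 0.5918, -0.1359, -0.0003]), 0.8), (array([ 0.5524, -0.1131,  0.0032]), 0.54)]
top turned_tile [(array([ 0.743 , -0.0442,  0.0244]), 0.74)]
top stamp [(array([ 0.7598, -0.1928,  0.0162]), 0.4)]
top jar [(array([ 0.4118,  0.2999, -0.0016]), 0.59)]
top cutter [(array([ 0.5019, -0.1186,  0.0035]), 0.62), (array([ 0.4964, -0.4299,  0.0025]), 0.57), (array([ 0.4107,  0.2994, -0.0022]), 0.27)]
top tile 0.91 861 [[0.5483, -0.0682], [0.5471, -0.1701], [0.4482, -0.1678], [0.4493, -0.067]]
top tile 0.88 929 [[0.3016, -0.1079], [0.3591, -0.1918], [0.2745, -0.2498], [0.2182, -0.1663]]
top tile 0.74 238 [[0.4338, 0.3347], [0.4332, 0.2779], [0.3798, 0.2765], [0.3805, 0.333]]
top ware_board 0.87 4609 [[0.7851, 0.0515], [0.8373, -0.252], [0.6126, -0.2824], [0.5633, 0.0142]]
side tile [(array([0.4377, 0.0768, 0.0005]), 0.92), (array([0.5949, 0.1532, 0.0051]), 0.89), (array([ 0.2922, -0.1753,  0.0033]), 0.68), (array([ 0.5027, -0.1179,  0.002 ]), 0.6)]
side ware_board [(array([ 0.5908, -0.1381,  0.0005]), 0.63)]
side turned_tile [(array([ 0.7442, -0.0456,  0.0181]), 0.61)]
side stamp [(array([ 0.7599, -0.1894,  0.0133]), 0.64)]
side jar [(array([ 0.4052,  0.2995, -0.0004]), 0.69)]
side cutter [(array([ 0.4958, -0.4294,  0.0024]), 0.87)]
side tile 0.72 510 [[0.4945, 0.1122], [0.4717, 0.0066], [0.3814, 0.0387], [0.3989, 0.1261]]
side tile 0.63 759 [[0.3549, -0.1971], [0.2763, -0.2528], [0.2256, -0.1726], [0.3067, -0.1268]]
side tile 0.61 458 [[0.6429, 0.1088], [0.5508, 0.0871], [0.5389, 0.1904], [0.6338, 0.1993]]
side ware_board 0.7 3511 [[0.8295, -0.2512], [0.6154, -0.3002], [0.572, 0.0007], [0.7812, 0.038]]
1.0
```

View pics/b_crop.png

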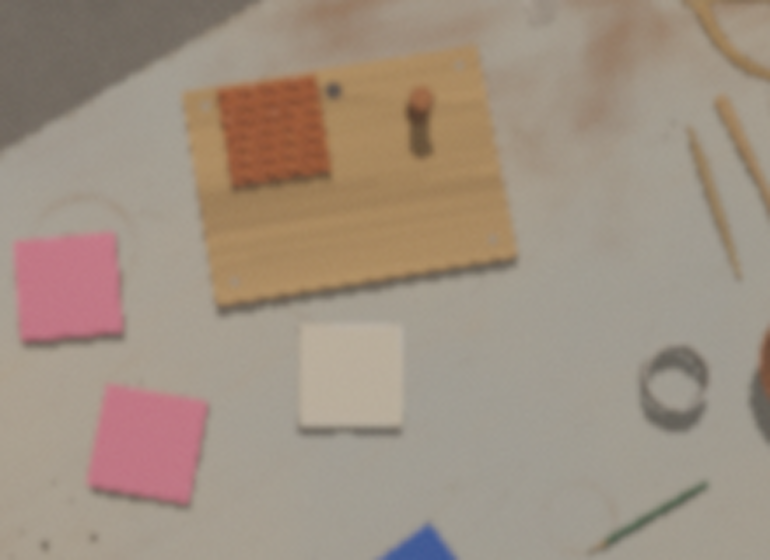

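```bash
cat >> h.py <<'E'
YAW=0.163; O=np.array([0.591,-0.137,0]); RB=R.from_euler('z',YAW)
def W(b): return O+RB.apply(b)          # board -> world
def Bd(w): return RB.inv().apply(np.asarray(w)-O)
# tool z down, tool x along +-board y ; pick sign nearest the start pose
def tq(s):
    x=RB.apply([0,s,0]); z=np.array([0,0,-1.]); y=np.cross(z,x)
    q=R.from_matrix(np.c_[x,y,z]).as_quat(); return np.array([q[3],*q[:3]])
BY=0.0335
def force(): return RB.inv().apply(telemetry.current_wrist_force())
E
python3 - <<'E'
from h import *
np.set_printoptions(precision=4,suppress=True)
for s in (1,-1):
    print(s,[inverse_kinematics(W([x,BY,z]),tq(s)) for x,z in ((-.175,.2),(-.175,.029),(.05,.15))])
print(telemetry.current_joints(), Bd(telemetry.current_ee_pos()))
E
```

```text
1 [array([-0.4709,  0.0827,  1.8325, -0.    ,  1.2264, -2.2047]), array([-0.4709,  0.2903,  2.0872, -0.    ,  0.7641, -2.2047]), array([-0.2581,  0.426 ,  1.4783, -0.    ,  1.2374, -1.9919])]
-1 [array([-0.4709,  0.0827,  1.8325, -0.    ,  1.2264,  0.9369]), array([-0.4709,  0.2903,  2.0872, -0.    ,  0.7641,  0.9369]), array([-0.2581,  0.426 ,  1.4783, -0.    ,  1.2374,  1.1497])]
[ 1.072   0.2759  1.5049 -0.      1.3607 -0.121 ] [-0.2649  0.724   0.2305]
```

```bash
echo 'Q=tq(-1)' >> h.py; python3 - <<'E'
from h import *
np.set_printoptions(precision=4,suppress=True)
r.move_to(W([-.178,BY,.15]),Q); gripper_to(0.045)
r.move_l(W([-.178,BY,.029]),vel=.15)
r.hold(.15); b=force(); np.save('bias.npy',b); print('bias',b,telemetry.current_t())
hit=r.move_l(W([-.130,BY,.029]),vel=.06,guard=12); print(hit,force()-b,Bd(telemetry.current_ee_pos()))
hit=r.move_l(W([-.085,BY,.029]),vel=.03,guard=6); r.hold(.1)
print(hit,force()-b,Bd(telemetry.current_ee_pos()),telemetry.current_t())
for n in("top","side"):
    im=vision.snapshot(n); c=im[90:250,170:390] if n=="top" else im[160:280,190:390]
    cv2.imwrite(f"pics/c_{n}.png",cv2.resize(c,None,fx=3.5,fy=3.5,interpolation=cv2.INTER_CUBIC)[:,:,::-1])
E
```

```text
bias [ 0.5871 -0.3801 -0.6869] 5.4833
False [-0.8707 -0.041   0.9438] [-0.13    0.0337  0.0289]
True [ 0.7711 -0.5936  0.8668] [-0.1076  0.0343  0.0283] 7.4083
```

View pics/c_side.png

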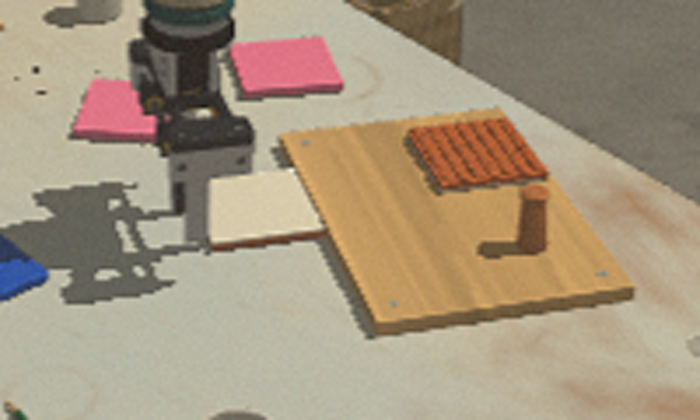

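View pics/c_top.png

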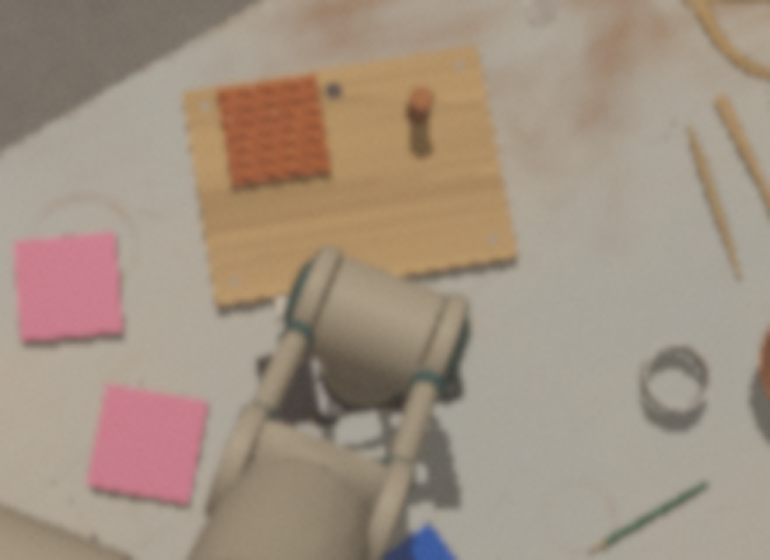

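The tile is squared and flat against the board's near edge: in the side crop it sits at (265,210) and meets the edge at about (325,230). Next is a force-regulated arc, in and up.

```bash
cat > arc.py <<'E'
from h import *
b=np.load('bias.npy')
p0=Bd(telemetry.current_ee_pos()); H=p0[2]-.025; X0=p0[0]+0.100; by=p0[1]
def tgt(th,d):
    c,s=np.cos(th),np.sin(th)
    return np.array([X0-.012*s-.1*c+H*s+d*c, by, .025+.1*s+H*c-d*s])
def frad(th):
    f=force()-b; return -(f[0]*np.cos(th)-f[2]*np.sin(th)), f
def go(th,d,v=.04): r.move_l(W(tgt(th,d)),vel=v)
E
python3 - <<'E'
from arc import *
np.set_printoptions(precision=2,suppress=True)
d=0.0; th=0
for k in range(12):
    fr,f=frad(0)
    if fr>8: break
    d+=.0006; go(0,d,.02)
print('press',d*1e3,fr,f,telemetry.current_t())
fl=0
while th<np.radians(45):
    th+=np.radians(2.5); go(th,d); fr,f=frad(th)
    print(round(np.degrees(th),1),round(d*1e3,2),round(fr,1),f,round(telemetry.current_t(),2))
    d=np.clip(d+np.clip(.0001*(9-fr),-.0008,.0008),-.004,.02)
    if fr>30: print("high");break
    fl=fl+1 if fr<1.5 else 0
    if fl>=2: print("lost");break
np.save('st.npy',[th,d,H,X0,by])
im=vision.snapshot("side")[160:280,190:390]
cv2.imwrite("pics/d_side.png",cv2.resize(im,None,fx=3.5,fy=3.5,interpolation=cv2.INTER_CUBIC)[:,:,::-1])
E
```

```text
press 4.2 9.273597261442465 [-9.27 -1.77  6.49] 9.2583
2.5 4.2 5.6 [-5.65 -0.6  -0.08] 9.52
5.0 4.54 7.8 [-7.94 -0.31 -1.45] 9.77
7.5 4.66 7.6 [-7.8  -0.58 -0.67] 10.02
10.0 4.79 6.7 [-6.69 -0.62  0.45] 10.27
12.5 5.03 7.6 [-7.64 -0.74  0.61] 10.52
15.0 5.17 7.9 [-8.15 -0.53  0.27] 10.77
17.5 5.27 8.4 [-8.29 -0.68  1.59] 11.02
20.0 5.33 7.0 [-7.09  0.69  1.  ] 11.27
22.5 5.53 8.9 [-8.85 -0.74  1.85] 11.52
25.0 5.55 8.5 [-8.36  0.08  2.25] 11.77
27.5 5.59 8.2 [-8.19  0.47  2.09] 12.02
30.0 5.67 8.8 [-8.8  -0.17  2.4 ] 12.27
32.5 5.69 9.5 [-8.87 -0.45  3.78] 12.52
35.0 5.64 9.7 [-8.69 -0.73  4.47] 12.77
37.5 5.57 10.2 [-9.16  1.3   4.81] 13.02
40.0 5.45 9.8 [-8.52 -0.09  5.05] 13.27
42.5 5.37 11.1 [-9.53  0.9   6.07] 13.52
45.0 5.16 11.0 [-9.04  0.41  6.52] 13.77
47.5 4.96 10.4 [-7.75 -0.62  6.97] 14.02
```

View pics/d_side.png

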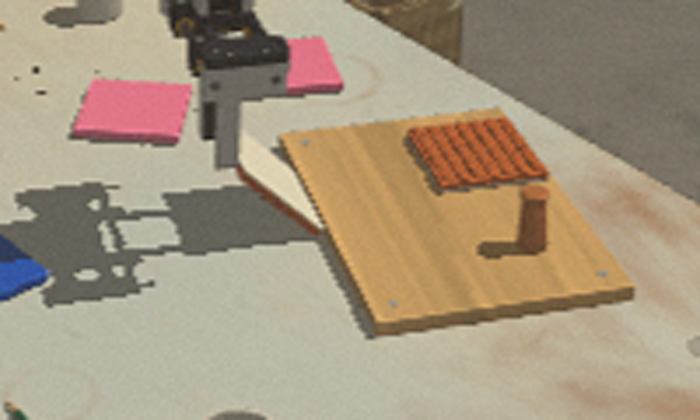

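The tile is tipped up to about 45°, with its near edge still held by the fingers at (240,170) and its far edge at the board (320,232). I'll carry on to upright.

```bash
sed -i 's/^p0=.*/th0,d0,H,X0,by=np.load("st.npy")/' arc.py; python3 - <<'E'
from arc import *
np.set_printoptions(precision=2,suppress=True)
th,d=th0,d0; fl=0
while th<np.radians(89.9):
    th+=np.radians(2.5); go(th,d); fr,f=frad(th)
    print(round(np.degrees(th),1),round(d*1e3,2),round(fr,1),f,round(telemetry.current_t(),2))
    d=np.clip(d+np.clip(.0001*((9 if th<1.1 else 7)-fr),-.0008,.0008),-.004,.02)
    if fr>30: print("high");break
    fl=fl+1 if fr<1.5 else 0
    if fl>=2: print("lost");break
np.save('st.npy',[th,d,H,X0,by])
im=vision.snapshot("side")[160:280,190:390]
cv2.imwrite("pics/e_side.png",cv2.resize(im,None,fx=3.5,fy=3.5,interpolation=cv2.INTER_CUBIC)[:,:,::-1])
E
```

```text
50.0 4.82 12.7 [-9.51  1.33  8.53] 14.32
52.5 4.45 11.8 [-8.75  2.15  8.17] 14.57
55.0 4.17 10.6 [-6.97  0.94  8.11] 14.82
57.5 4.01 12.0 [-8.3   0.99  8.94] 15.07
60.0 3.71 11.3 [-6.79  2.21  9.13] 15.32
62.5 3.48 11.1 [-6.8   2.22  8.97] 15.57
65.0 3.27 11.0 [-6.35  1.45  9.17] 15.82
67.5 2.87 9.6 [-4.44  2.06  8.5 ] 16.07
70.0 2.62 9.3 [-3.93  1.43  8.43] 16.32
72.5 2.39 7.0 [-2.97  1.81  6.38] 16.57
75.0 2.39 8.0 [-2.63  1.87  7.56] 16.82
77.5 2.29 8.2 [-2.79  1.83  7.77] 17.07
80.0 2.17 7.3 [-1.88  1.78  7.11] 17.32
82.5 2.14 6.8 [-0.84  1.79  6.72] 17.57
85.0 2.16 7.7 [-0.49  2.13  7.65] 17.83
87.5 2.1 6.9 [-0.78  1.66  6.85] 18.09
90.0 2.11 8.2 [-1.24  1.31  8.15] 18.35
```

View pics/e_side.png

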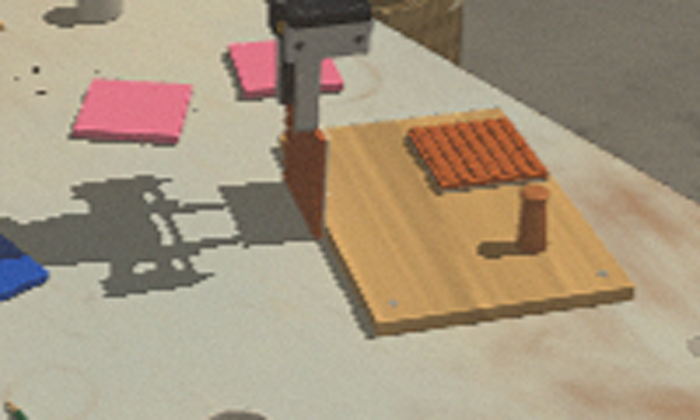

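The tile stands upright in the fingers at (305,180). I'll release upward, go behind it and push the ribbed back over.

```bash
python3 - <<'E'
from arc import *
np.set_printoptions(precision=3,suppress=True)
p=Bd(telemetry.current_ee_pos()); print(p)
r.move_l(W([p[0],by,p[2]+.02]),vel=.04)
r.move_l(W([-.055,by,p[2]+.02]),vel=.15)
def crop(n):
    im=vision.snapshot("side")[160:280,190:390]
    cv2.imwrite(f"pics/{n}.png",cv2.resize(im,None,fx=3.5,fy=3.5,interpolation=cv2.INTER_CUBIC)[:,:,::-1])
crop("f1")
r.move_l(W([-.055,by,.102]),vel=.12)
r.move_l(W([-.026,by,.102]),vel=.08)
print(force()-b)
r.move_l(W([.0,by,.102]),vel=.025); print(force()-b); crop("f2")
print(telemetry.current_t())
E
```

```text
[-0.014  0.035  0.125]
[-0.873  0.681  0.433]
[-0.728 -0.74   1.694]
21.85
```

View pics/f1.png

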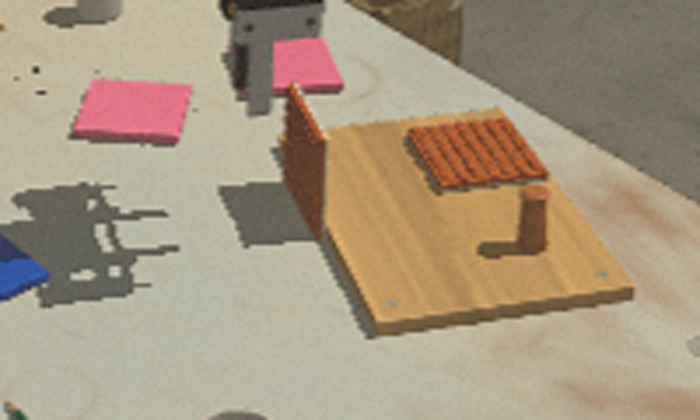

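View pics/f2.png

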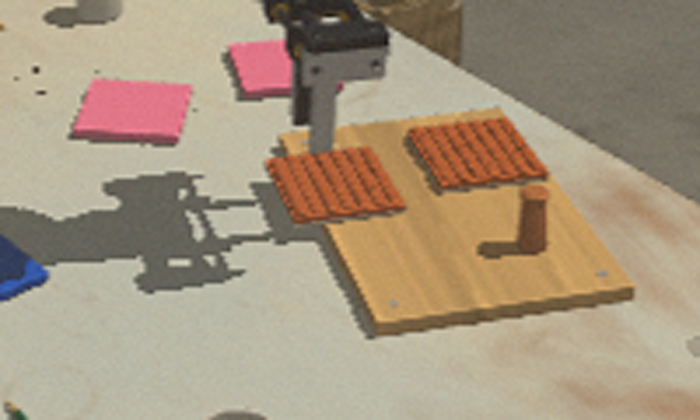

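The tile fell over onto the board with its ribs up, at (335,185), and overhangs the near edge by roughly 15 mm. I'll slide it fully on.

```bash
python3 - <<'E'
from arc import *
np.set_printoptions(precision=4,suppress=True)
r.move_l(W([-.02,by,.11]),vel=.15)
r.move_l(W([-.065,by,.11]),vel=.15)
def crop(n):
    for c,(y0,y1,x0,x1) in dict(top=(90,250,170,390),side=(160,280,190,390)).items():
        im=vision.snapshot(c)[y0:y1,x0:x1]
        cv2.imwrite(f"pics/{n}_{c}.png",cv2.resize(im,None,fx=3.5,fy=3.5,interpolation=cv2.INTER_CUBIC)[:,:,::-1])
crop("g")
r.move_l(W([-.065,by,.0445]),vel=.12); r.hold(.1); f0=force()
print(r.move_l(W([-.004,by,.0445]),vel=.035,guard=12), force()-f0, Bd(telemetry.current_ee_pos()))
r.move_l(W([-.06,by,.0445]),vel=.1); r.move_l(W([-.06,by,.15]),vel=.2)
r.move_l(W([-.25,by,.2]),vel=.2); crop("i")
for t in("tile","turned_tile","stamp","jar","cutter"):
  for n in("top","side"):
    print(n,t,[(Bd(x["at"]),np.array(x["at"]),round(x["score"],2)) for x in models.mark_of(t,n)][:3])
print(telemetry.current_t())
E
```

```text
False [-0.4804 -0.0059 -0.8249] [-0.0039  0.0344  0.0446]
top tile [(array([0.0494, 0.2858, 0.01  ]), array([0.5934, 0.153 , 0.01  ]), 0.9), (array([-0.1148,  0.2396,  0.0073]), array([0.4388, 0.0808, 0.0073]), 0.82), (array([-0.3077,  0.0125,  0.0068]), array([ 0.2854, -0.1746,  0.0068]), 0.63)]
side tile [(array([0.0584, 0.0438, 0.0159]), array([ 0.6415, -0.0843,  0.0159]), 0.92), (array([0.05  , 0.2842, 0.0039]), array([0.5942, 0.1515, 0.0039]), 0.92), (array([-0.1172,  0.2361,  0.0033]), array([0.437 , 0.0769, 0.0033]), 0.72)]
top turned_tile [(array([0.1645, 0.0676, 0.0227]), array([ 0.7423, -0.0436,  0.0227]), 0.89)]
side turned_tile [(array([0.1673, 0.0667, 0.0179]), array([ 0.7453, -0.044 ,  0.0179]), 0.95)]
top stamp [(array([ 0.1596, -0.0797,  0.0143]), array([ 0.7614, -0.1897,  0.0143]), 0.39)]
side stamp [(array([ 0.1616, -0.076 ,  0.015 ]), array([ 0.7628, -0.1858,  0.015 ]), 0.7)]
top jar [(array([-0.1048,  0.4577, -0.0033]), array([ 0.4133,  0.2976, -0.0033]), 0.76)]
side jar [(array([-0.1085,  0.4604,  0.0014]), array([0.4092, 0.2997, 0.0014]), 0.78), (array([0.1672, 0.0642, 0.0174]), array([ 0.7456, -0.0465,  0.0174]), 0.24)]
top cutter [(array([-0.141 , -0.2736,  0.0026]), array([ 0.4963, -0.4299,  0.0026]), 0.5)]
side cutter [(array([-0.1445, -0.2741,  0.0019]), array([ 0.4929, -0.4309,  0.0019]), 0.78)]
28.5
```

View pics/i_side.png

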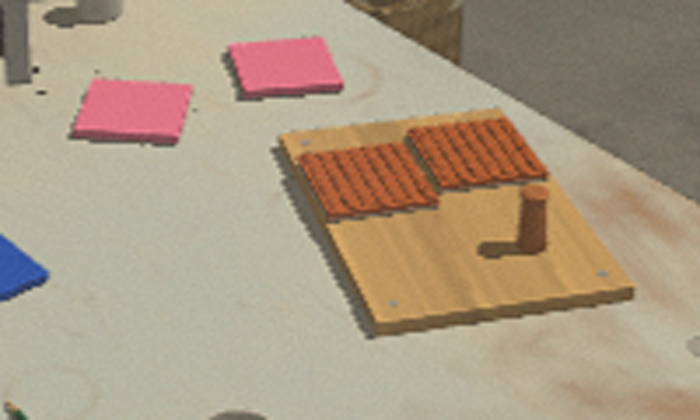

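View pics/i_top.png

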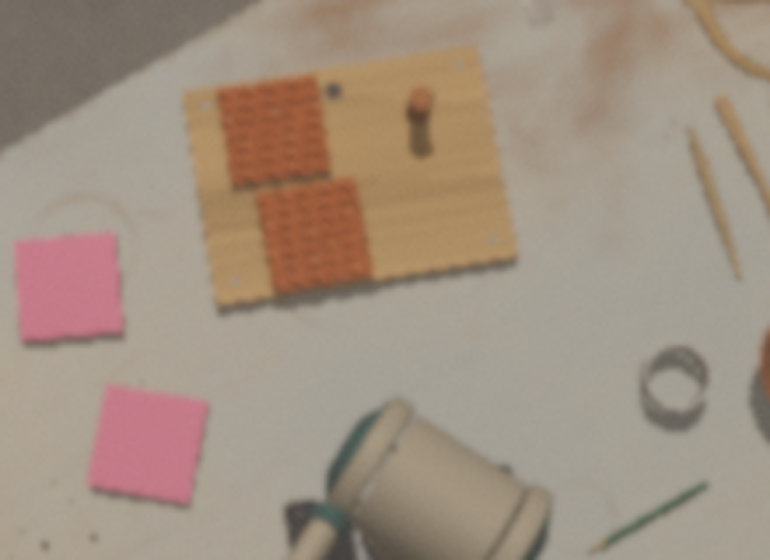

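Both views show the tile flat on the board with its ribs up, at (368,180) in the side crop and (313,235) in the top crop. A gap separates it from the turned tile, which hasn't moved, and the robot is clear. Handing in.

```bash
python3 -c "
from h import *
r.sign_off(); print(telemetry.current_t())"
```

```text
the job is handed in; nothing more can be done
the job is handed in; nothing more can be done
```

The tile now lies flat on the ware board, smooth face down and ribbed back up, and I handed the job in at about 28.5 s.

- **What I did:** I pushed the tile square against the board's near edge and dragged its near side in and up along an arc, pressing with about 5 to 13 N, until it stood on end. I then let go, pushed its ribbed back over from behind, and slid it about 15–20 mm further on, because it overhung the near edge after falling.
- **Last checks:** Both cameras show it lying wholly on the board with about 8 mm clear of the turned tile. The measured positions of the turned tile, stamp, jar and cutter match those at the start to within about 4 mm, which is the measuring error. The gripper was clear of everything.
- **What disagreed:** The top-camera network did not report the turned-over tile as "tile", only the pink and blue look-alikes. The side camera did, placing its centre about 58 mm in from the board's near edge; the last push stopped where it should be about 53 mm.

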